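# Seat a bracket in the fixture corner and hold it

### The arm

A 6-joint arm with a two-finger parallel gripper is mounted at the origin on the work surface. World frame = base frame: x ahead of the robot, y to its left, z up, the work surface at z = 0. Lengths are in m, angles in degrees, forces in N, time in s.
With the tool pointing down it reaches from about 0.375 to 0.75 m from the base axis. Payload 9 kg.
Tool frame: the origin (TCP) lies where the fingers leave the gripper's body, on its centre line; the fingertips stand 73 mm ahead of it and the grasp point (between the pads) lies 54 mm ahead of it (robot.tip_reach is the distance from the TCP to the fingertips, in m); z points along the fingers, y is the direction in which the jaws open and shut (so a half turn about z gives the same grasp; the last joint's range is limited). The gripper opens to 85 mm and grips with 20 to 120 N. Pads are 22 mm wide; open, the fingers measure 114 mm over their backs; the gripper's body (76 mm by 85 mm) begins 54 mm behind the grasp point. The pads swing forward as they close: fully open they stand 13 mm farther back than shut.
Start: joints at [-12.473, 5.964, 5.575, 89.605, 0, 77.527], TCP at [0.6, 0, 0.304] pointing down, gripper open.
Joint ranges: [-171.21, 171.21], [-48.23, 106.86], [-62.78, 66.21], [-105.2, 120.99], [-86.42, 89.51], [-180, 180]. Speed limits (degrees/s): [127.2, 127.2, 147.25, 180, 180, 180].

### API

Orientations are given as [roll, pitch, yaw] about the fixed x, y, z axes, in that order (R = Rz(yaw) Ry(pitch) Rx(roll)).
In Python, from plant import robot gives the robot as it stands. Calls block until the motion is done:
- robot.move_pose(position, orientation): joint-space move of the TCP to a pose.
- robot.line_to(position, vel=0.15, rotation=None, guard=None): straight line of the TCP; rotation=None keeps the orientation; vel is the mean speed in m/s. With guard (N) it stops when the force on the tool has changed by that much, and returns True; else False.
- robot.goto_joints(angles): joint-space move.
- robot.set_gripper(opening): finger opening in m; the grip force is fixed at half the most; returns when the fingers have stopped.
- robot.pause(seconds).
- robot.ik(position, orientation): joint angles nearest the present ones, or None.
- robot.observe(): the state.
- robot.grab_frame(name): name is "scene" or "side" or "wrist"; returns the picture (420x560x3 uint8, blue, green, red); there is no depth.
- robot.get_calibration(name): a dict with "vertical_fov" (degrees; the focal length in pixels is half the picture's height over the tangent of half this angle, whatever the lens; pixels are square), "cx", "cy" (the principal point, pixels), "k1" (the pictures are not rectified: a ray, as slopes to the right and down, at radius r is drawn at 1 + k1 r^2 times it, then the intrinsics apply), "rvec" (rotation vector, rad) and "tvec" (3), from world to camera coordinates, as OpenCV has them. Camera axes: x right, y down, z forward; pixel columns grow to the right and rows downward; lengths in m; the calibration is good to about 2 mm. A picture is of the moment at which its call begins: read the wrist's pose just before it. get_calibration takes no time and is no camera call; for the wrist camera it gives the pose at the moment of the call.
A pose or a line that the arm cannot do raises robot.IKError and nothing moves.
- robot.job_done(): hands the job in, once; it reports no verdict.
The state is a dict: "time": time; "q": joint angles; "qvel": joint speeds; "joint_torque": joint torques, N m; "tool_pos": TCP position; "tcp_rot": TCP orientation; "ft_force": force on the tool from outside, world axes, zero at the start; "torque": the same for the moment, N m; "gripper_width": finger opening in m.
Only numpy, scipy, OpenCV 4.12 (cv2) and the standard library are available. Lean on these libraries where they do the work, as an engineer would, in place of code of your own. Each camera call takes 0.05 s, during which the arm holds its last target.

### The job

Someone left the brass setting master in the corner of the steel fixture: lift it out and stand it upright in the blue tray, then let go of it. Then set the aluminium bracket flat on the fixture plate with its long side along the long fence, push it fully home into the corner so that it presses firmly on both fences at once, and finish while the gripper is still holding it pressed there. Leave everything else on the bench where it is.

Things in the scene. Friction and masses are not known exactly. Their poses are not given: they have to be found in the camera images.
- fixture: Fixed dark steel fixture plate, 220 (x) x 180 (y) x 15 mm, lying on the bench. Origin: centre of its underside. Two bright steel fences 15 mm high stand on it (their tops 30 mm above the bench), meeting at its +x, +y corner; the plate is open on the other two sides.
- corner (a point): The point where the two fences' inner faces would meet, on the plate's top surface: 80 mm along x and 60 mm along y from the fixture's origin, 15 mm above its underside; axes parallel to the fixture's. The free area lies on its -x, -y side. The corner itself is relieved: the fences stop 15 to 20 mm short of this point.
- fence_end: The short fence of the fixture: 20 (x) x 105 (y) x 15 mm, rigid. Origin: centre of its underside; its inner (working) face looks to the fixture's -x, 10 mm from its origin. Axes parallel to the fixture's.
- fence_side: The long fence of the fixture: 130 (x) x 20 (y) x 15 mm, rigid. Origin: centre of its underside; its inner (working) face looks to the fixture's -y, 10 mm from its origin. Axes as the fixture's. Parts rub on the plate and on both fences (friction can take up as much force as the weight or push there), so a felt force alone does not prove contact.
- master: Loose brass setting master, about 0.3 kg: a disc 50 mm across and 12 mm thick with an upright round knob 24 mm across on its middle, 58 mm high in all, with a black band near the top. Starts standing on the fixture plate in the corner. Origin: centre of its underside, z up the knob.
- tray: Fixed blue plastic open tray, 150 (x) x 130 (y) x 22 mm outside, walls 5 mm. On the other side of the fixture from the bracket, which side varies. Origin: centre of its underside.
- tray_in (a point): Centre of the tray's inner floor, about 5 mm above the bench; axes parallel to the tray's. Free floor 140 (x) x 120 (y) mm.
- bracket: Loose machined aluminium bracket, about 0.33 kg, an upside-down T: foot 80 (x) x 60 (y) x 18 mm, and on its middle an upright web 50 (x) x 18 (y) mm, from 18 to 60 mm above the underside, with a dark bore. The same when turned half round. Starts standing upright on the bench. Origin: centre of the foot's underside; home, it lies 40 mm (x) and 30 mm (y) from the fence corner point, its long (x) side along the long fence.
- screwdriver: Bystander: screwdriver lying at the back of the bench.
- wrench: Bystander: wrench lying at the left side.
- spray_can: Bystander: can 56 mm across, 170 mm high, standing at the back left.
- pin_jar: Bystander: jar 60 mm across, 70 mm high, standing at the back right.
- gauge_case: Bystander: black flat case, 90 x 150 x 30 mm, at the right side.
- scanner: Bystander: grey and black hand scanner lying at the near right, 30 mm high.
Not all that is in view belongs to the job. What is shaped like the bracket but pink or purple is not meant.

How it is judged:
By the outcome, as a careful person would: the job done as asked, in the order asked, and still so for the second after the job is handed in, while the arm keeps its last pose, push and grip.
It also fails if it takes over 64 s, if anything falls off the work surface, if the arm or the gripper's body presses on something with over 40 N, if the wrist force passes 120 N, or if a joint passes its speed limit or range.

## Working session

There is one attempt and no reset: what is moved stays moved. The work goes in short steps, each a Python script; the robot and the scene stay as the last script left them, time stands still between calls to the robot, and variables do not carry over. Pictures are saved under pics/ and viewed, and the job is handed in when it is done.

```bash
ls; mkdir -p pics
cat > h.py <<'E'
import numpy as np, cv2
from plant import robot
def cal(n):
    c=robot.get_calibration(n); c=dict(c); 
    return c
def ray(c,u,v):
    f=210/np.tan(np.radians(c["vertical_fov"])/2)
    xd=np.array([(u-c["cx"])/f,(v-c["cy"])/f]); x=xd.copy()
    for _ in range(30): x=xd/(1+c["k1"]*(x@x))
    R=cv2.Rodrigues(np.array(c["rvec"],float))[0]; t=np.array(c["tvec"],float).ravel()
    return -R.T@t, R.T@np.array([x[0],x[1],1.])
def onz(c,u,v,z):
    o,d=ray(c,u,v); return o+d*(z-o[2])/d[2]
def proj(c,P):
    f=210/np.tan(np.radians(c["vertical_fov"])/2)
    R=cv2.Rodrigues(np.array(c["rvec"],float))[0]; t=np.array(c["tvec"],float).ravel()
    p=R@np.array(P,float)+t; x=p[:2]/p[2]; x=x*(1+c["k1"]*(x@x))
    return f*x+[c["cx"],c["cy"]]
E
python3 - <<'E'
from h import *
for n in ["scene","side","wrist"]:
    c=cal(n); im=robot.grab_frame(n); cv2.imwrite(f"pics/{n}0.png",im); np.savez(f"{n}0.npz",**c)
    print(n,c, -cv2.Rodrigues(np.array(c["rvec"]))[0].T@np.array(c["tvec"]).ravel())
s=robot.observe(); print(s)
E
```

```text
pics
scene {'vertical_fov': 45.789714581866434, 'cx': 279.66271265787856, 'cy': 205.54582901574602, 'k1': 0.04920818632833267, 'rvec': array([ 2.32023739,  0.77761582, -0.28635794]), 'tvec': array([-0.42492921, -0.21519573,  1.72166667])} [ 1.1135114  -0.7782294   1.15994031]
side {'vertical_fov': 45.27495372805066, 'cx': 279.4760572250685, 'cy': 215.37599379620025, 'k1': -0.10422126276434573, 'rvec': array([ 0.91711544, -2.46628356,  1.10805006]), 'tvec': array([0.44940132, 0.27266058, 1.53142443])} [-0.28936736  1.02339389  1.22085937]
wrist {'vertical_fov': 68.93593790973665, 'cx': 279.15123071706137, 'cy': 209.23987314672092, 'k1': -0.07039237804944, 'rvec': array([-2.82680548e+00,  4.33253904e-05,  3.55020814e-04]), 'tvec': array([-0.60168534, -0.03883404,  0.3795899 ])} [0.60178047 0.08055917 0.37281672]
{'time': 0.15, 'q': array([-1.24743201e+01,  5.99056060e+00,  5.53886802e+00,  8.96048535e+01,
        1.17802210e-03,  7.75284842e+01]), 'qvel': array([-0.05553345,  0.01615576,  0.10532429,  0.12490716,  0.0018228 ,
       -0.08343069]), 'joint_torque': array([ 3.56894714e-03, -5.57353413e+01,  5.04006886e+01,  1.24952567e-02,
       -2.60494489e-04,  1.42527287e-05]), 'tool_pos': array([5.99826863e-01, 4.19206728e-05, 3.03318066e-01]), 'tcp_rot': array([-1.79945043e+02, -1.33615874e-02,  8.99971888e+01]), 'ft_force': array([ 0.0375909 , -0.20806819, -0.28485702]), 'torque': array([-0.02601872,  0.04332361, -0.07820271]), 'gripper_width': 0.08533998491270323}
```

View pics/scene0.png

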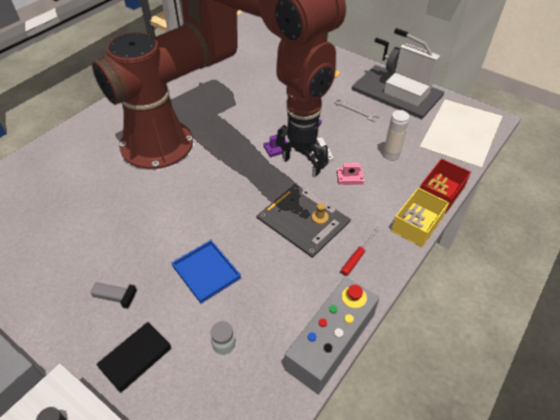

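View pics/side0.png

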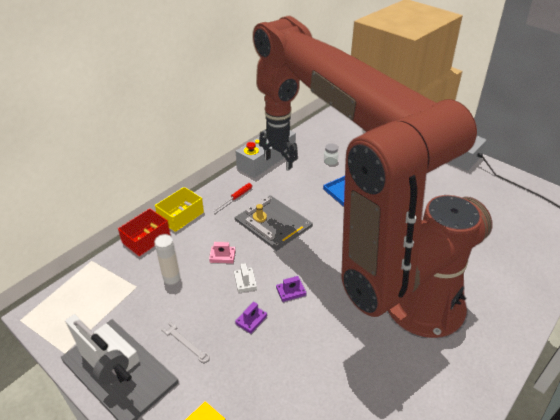

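View pics/wrist0.png

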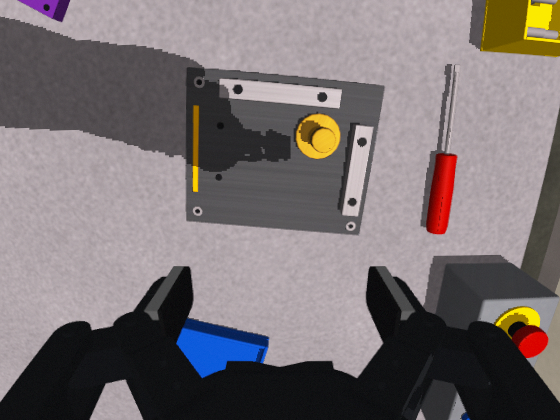

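The wrist view shows the fixture plate (corners about (190,68), (384,86), (358,235), (187,220)) and the brass master at (318,137). The long fence is towards +y. In the side view the real bracket (white/grey) is at (245,278), with pink and purple decoys around it. The tray is on the -y side.

Run:
```python
from h import *
W=dict(np.load("wrist0.npz"));S=dict(np.load("side0.npz"));C=dict(np.load("scene0.npz"))
for p in [(190,68),(384,86),(358,235),(187,220)]: print("plate",onz(W,*p,.015))
print("master top",onz(W,323,139,.058)); print("br",onz(S,245,275,.03))
for p in [(209,242),(240,270),(206,300),(173,266)]: print("tray",onz(C,*p,.022))
im=cv2.imread("pics/side0.png")[225:345,190:330]; cv2.imwrite("pics/s0z.png",cv2.resize(im,None,fx=5,fy=5,interpolation=cv2.INTER_CUBIC))
```

```text
plate [0.50450553 0.12598406 0.015     ]
plate [0.71781207 0.10758627 0.015     ]
plate [ 0.70194216 -0.07039728  0.015     ]
plate [ 0.4862427  -0.05012844  0.015     ]
master top [0.64607157 0.05279633 0.058     ]
br [0.48388505 0.29323649 0.03      ]
tray [ 0.44406994 -0.21752521  0.022     ]
tray [ 0.57540236 -0.23713126  0.022     ]
tray [ 0.56461935 -0.36107038  0.022     ]
tray [ 0.42100243 -0.33714563  0.022     ]
```

View pics/s0z.png

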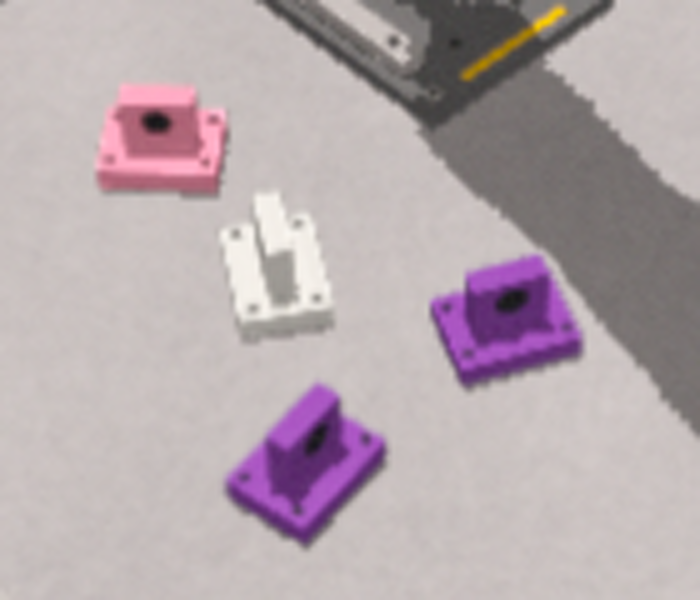

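Fixture yaw is roughly -5°. I'm moving the wrist camera to a spot that sees both the bracket and the fixture.

Run:
```python
from h import *
robot.move_pose([0.55,0.165,0.31],[180,0,90])
robot.pause(.15)
c=cal("wrist"); im=robot.grab_frame("wrist"); cv2.imwrite("pics/wrist1.png",im); np.savez("wrist1.npz",**c)
s=robot.observe(); print(s["time"],s["tool_pos"],s["tcp_rot"])
big=cv2.resize(im,None,fx=3,fy=3,interpolation=cv2.INTER_CUBIC)
```

```text
1.075 [0.5504271  0.16390381 0.30978007] [-1.79984271e+02  8.36562547e-03  8.99026066e+01]
```

View pics/wrist1.png

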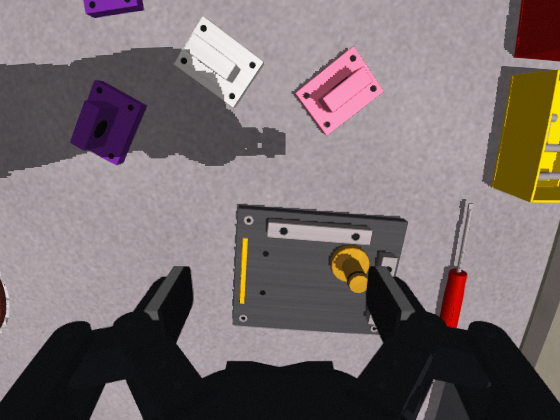

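The bracket's foot corners are at about (204,17), (263,63), (234,106) and (175,64), partly in the arm's shadow. The long fence's inner edge is visible at about (268,237)–(370,244). I'm zooming in to refine both.

Run:
```python
from h import *
a=cv2.imread("pics/wrist1.png"); b=cv2.imread("pics/wrist0.png")
cv2.imwrite("pics/z1.png",cv2.resize(a[5:117,160:280],None,fx=5,fy=5,interpolation=cv2.INTER_CUBIC))
cv2.imwrite("pics/z0.png",cv2.resize(b[60:240,180:390],None,fx=3.5,fy=3.3,interpolation=cv2.INTER_CUBIC))
C=cv2.imread("pics/scene0.png"); cv2.imwrite("pics/zt.png",cv2.resize(C[235:310,160:250],None,fx=7,fy=7,interpolation=cv2.INTER_CUBIC))
```

```text
(no output)
```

View pics/z1.png

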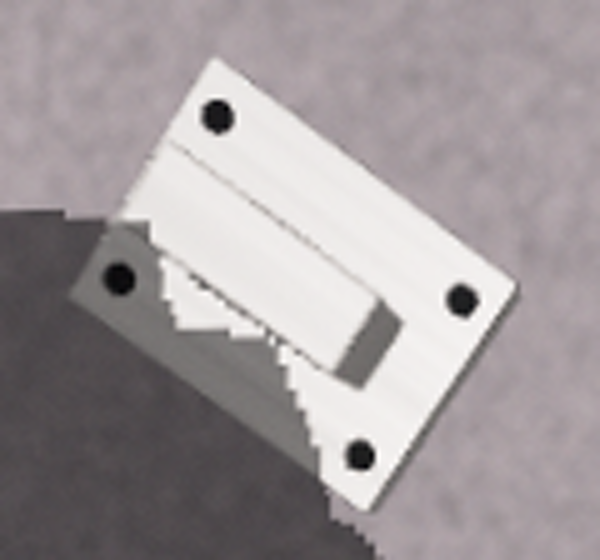

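View pics/z0.png

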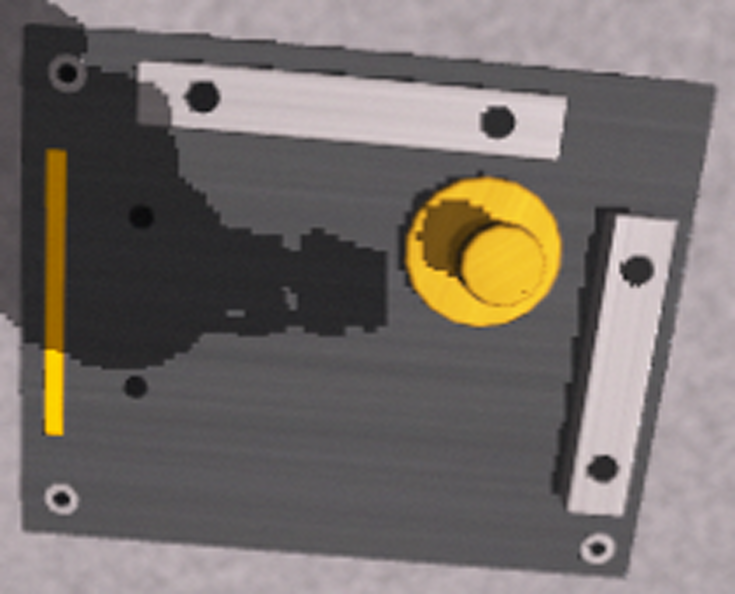

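View pics/zt.png

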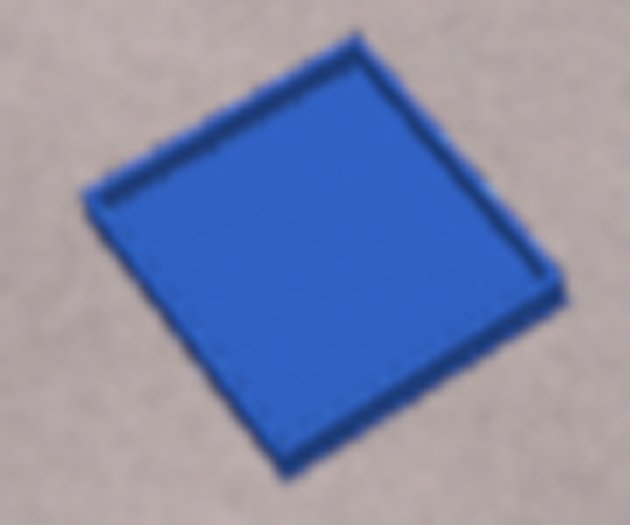

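Run:
```python
from h import *
W=dict(np.load("wrist0.npz"));W1=dict(np.load("wrist1.npz"));C=dict(np.load("scene0.npz"))
g=lambda p,z:onz(W,p[0]/3.5+180-.36,p[1]/3.3+60-.36,z)[:2]
ang=lambda v:np.degrees(np.arctan2(v[1],v[0]))
P=[g(p,.015) for p in [(22,30),(715,87),(625,577),(22,532)]]
print("plate ctr",np.mean(P,0),"sizes",[np.linalg.norm(P[i]-P[(i+1)%4]) for i in range(4)],[ang(P[(i+1)%4]-P[i]) for i in range(4)])
a,b=g((138,122),.03),g((558,160),.03); print("fs",np.linalg.norm(b-a),ang(b-a),a,b)
e,f=g((617,213),.03),g((570,508),.03); print("fe",np.linalg.norm(e-f),ang(e-f)-90,e,f)
print("master",g((484,252),.027),g((502,265),.073))
u=(b-a);w=(f-e); s=np.linalg.solve(np.c_[u,-w],e-a); print("corner",a+s[0]*u)
h=lambda p,z:onz(W1,p[0]/5+160-.4,p[1]/5+5-.4,z)[:2]
Q=[h(p,.018) for p in [(214,57),(518,287),(368,512),(68,296)]]
print("br",np.mean(Q,0),[np.linalg.norm(Q[i]-Q[(i+1)%4]) for i in range(4)],[ang(Q[(i+1)%4]-Q[i]) for i in range(4)])
H=[h(p,.018) for p in [(217,117),(461,300),(360,455),(119,280)]]
print("holes",np.mean(H,0),[ang(H[1]-H[0]),ang(H[2]-H[3])])
T=[h(p,.06) for p in [(165,140),(380,298),(335,374),(120,222)]]
print("webtop",np.mean(T,0),[np.linalg.norm(T[i]-T[(i+1)%4]) for i in range(4)],[ang(T[1]-T[0]),ang(T[2]-T[3])])
t=lambda p:onz(C,p[0]/7+160-.4,p[1]/7+235-.4,.022)[:2]
R=[t(p) for p in [(357,32),(566,282),(287,462),(82,192)]]
print("tray",np.mean(R,0),[np.linalg.norm(R[i]-R[(i+1)%4]) for i in range(4)],[ang(R[(i+1)%4]-R[i]) for i in range(4)])
```

```text
plate ctr [0.60115147 0.02798484] sizes [np.float64(0.21849681435121648), np.float64(0.1779580282997649), np.float64(0.21816599596444575), np.float64(0.17724051646416103)] [np.float64(-4.657072812799407), np.float64(-95.02057949431831), np.float64(175.15496045899175), np.float64(85.08527227981594)]
fs 0.12886030868324427 -5.270111392430308 [0.53774943 0.09500686] [0.66606501 0.08317089]
fe 0.10333491045641739 -4.728088488075258 [0.68543551 0.06649741] [ 0.67691791 -0.03648586]
master [0.64466548 0.05331149] [0.64406319 0.05322305]
corner [0.68665744 0.08127142]
br [0.4859764  0.29531127] [np.float64(0.07931988768694385), np.float64(0.058541597409039685), np.float64(0.07973961614892582), np.float64(0.05894460963496607)] [np.float64(-36.26696240762101), np.float64(-126.24797549911474), np.float64(144.02164800281764), np.float64(53.344887455122205)]
holes [0.48543477 0.29553808] [np.float64(-36.20019826813029), np.float64(-36.04074969282059)]
webtop [0.48593822 0.29520117] [np.float64(0.049381825366650596), np.float64(0.016686419721597935), np.float64(0.049365674468425554), np.float64(0.017323955787535622)] [np.float64(-35.91868476330078), np.float64(-35.179086579508144)]
tray [ 0.49750439 -0.28926853] [np.float64(0.15127336921039936), np.float64(0.12641775611334746), np.float64(0.1520823922902546), np.float64(0.12761549906489847)] [np.float64(-15.76662723213294), np.float64(-104.5820370004884), np.float64(164.68996380851252), np.float64(75.04572798413477)]
```

All measurements agree: fixture yaw is -5.0° and the corner is at (0.6864, 0.0810). The master is at (0.6443, 0.0533), the bracket at (0.4858, 0.2953) with yaw -36°, and the tray at (0.4975, -0.289) with yaw -15°. Sizes match within 2 mm. Next I pick up the master.

Run:
```python
from h import *
for p,y in [((.6443,.0532,.2),85),((.4975,-.289,.2),85),((.486,.295,.2),144),((.486,.295,.2),-36),((.64,.05,.12),175),((.64,.05,.12),-5)]:
    print(p,y,robot.ik(list(p),[180,0,y]))
robot.move_pose([.6443,.0532,.19],[180,0,85])
print(robot.line_to([.6443,.0532,.110],vel=.08,guard=12))
s=robot.observe(); print(s["time"],s["tool_pos"],s["ft_force"])
robot.set_gripper(0.0)
s=robot.observe(); print(s["time"],s["tool_pos"],s["ft_force"],s["gripper_width"])
```

```text
(0.6443, 0.0532, 0.2) 85 [-6.84401152 14.35974591  4.07996854 79.72022263  0.         88.15598848]
(0.4975, -0.289, 0.2) 85 [-43.17033126   2.02330276  -9.33323024  78.643467     0.
  51.82966874]
(0.486, 0.295, 0.2) 144 [ 18.08068635   0.8354692  -10.53926885  78.62526195   0.
  54.08068635]
(0.486, 0.295, 0.2) -36 [  18.08068635    0.8354692   -10.53926885   78.62526195    0.
 -125.91931365]
(0.64, 0.05, 0.12) 175 [-7.18004159 15.87022223 -2.59011729 71.53966047  0.         -2.18004159]
(0.64, 0.05, 0.12) -5 [ -7.18004159  15.87022223  -2.59011729  71.53966047   0.
 177.81995841]
False
3.0083 [0.64473303 0.05313253 0.11076811] [ 0.42428107 -0.15791631 -0.24583815]
3.6 [0.64442189 0.05317113 0.11027008] [-0.20731598 -0.39373721  3.22292788] 0.022760571863723923
```

Run:
```python
from h import *
robot.line_to([.6443,.0532,.20],vel=.12)
s=robot.observe(); print(s["ft_force"],s["gripper_width"])
robot.move_pose([.4975,-.289,.19],[180,0,75])
print(robot.line_to([.4975,-.289,.116],vel=.1))
print(robot.line_to([.4975,-.289,.095],vel=.02,guard=4))
s=robot.observe(); print(s["time"],s["tool_pos"],s["ft_force"],s["gripper_width"])
cv2.imwrite("pics/sc2.png",robot.grab_frame("scene"))
```

```text
[-0.175903   -0.4215159  -3.12670837] 0.022604616697954587
False
True
7.5417 [ 0.49742315 -0.28893502  0.10027864] [ 0.18311115 -0.16895667  5.23751463] 0.02252134130459239
```

View pics/sc2.png

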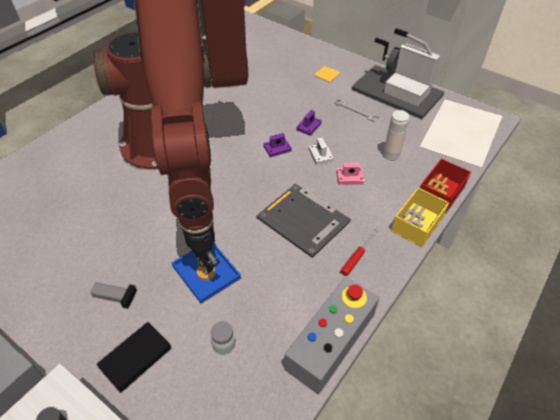

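The master is in the tray at (205,270) and touches the floor at the expected height (TCP 0.1003). I'm releasing it and retracting, then checking.

Run:
```python
from h import *
robot.set_gripper(0.06)
robot.line_to([.4975,-.289,.22],vel=.15)
robot.pause(.1)
c=cal("wrist"); im=robot.grab_frame("wrist"); cv2.imwrite("pics/w3.png",im); np.savez("w3.npz",**c)
s=robot.observe(); print(s["time"],s["gripper_width"],s["ft_force"])
```

```text
9.15 0.060072637339385025 [-0.2066893  -0.06600667  0.63221979]
```

View pics/w3.png

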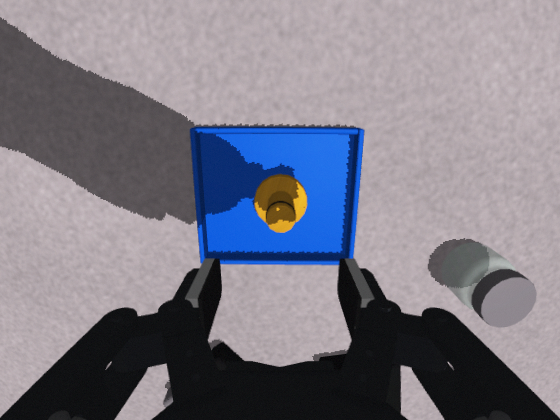

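The master stands upright near the tray's centre (280,205), released. Next, the bracket.

Run:
```python
from h import *
robot.move_pose([.4857,.2953,.22],[180,0,144.2])
robot.set_gripper(.055)
robot.line_to([.4857,.2953,.15],vel=.15)
robot.pause(.1)
cv2.imwrite("pics/w4.png",robot.grab_frame("wrist"));cv2.imwrite("pics/sd4.png",robot.grab_frame("side"))
s=robot.observe(); print(s["time"],s["tool_pos"],s["tcp_rot"])
```

```text
12.2917 [0.48637869 0.29553888 0.15133653] [1.79905264e+02 6.79783784e-02 1.44199362e+02]
```

View pics/w4.png

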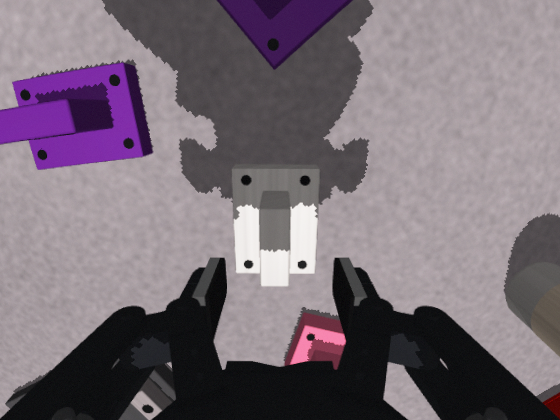

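View pics/sd4.png

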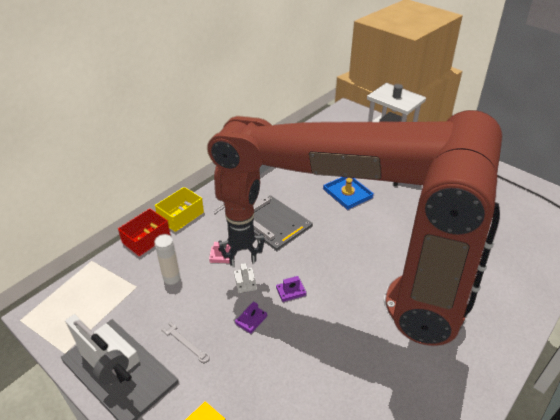

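The web (column 275) is centred between the fingers (column 280), and the neighbouring parts are clear. I'm descending to grasp.

Run:
```python
from h import *
print(robot.line_to([.4857,.2953,.097],vel=.08,guard=10))
robot.set_gripper(0.0)
s=robot.observe(); print(s["time"],s["tool_pos"],s["ft_force"],s["gripper_width"])
robot.line_to([.4857,.2953,.20],vel=.15)
robot.pause(.1)
s=robot.observe(); print(s["time"],s["tool_pos"],s["ft_force"],s["gripper_width"])
th=np.radians(-5); R=np.array([[np.cos(th),-np.sin(th)],[np.sin(th),np.cos(th)]])
C=np.array([.6864,.0810]); p=C+R@np.array([-.054,-.043]); print(p)
robot.move_pose([p[0],p[1],.20],[180,0,175])
robot.pause(.1)
s=robot.observe(); print(s["time"],s["tool_pos"],s["ft_force"],s["tcp_rot"])
for n in ["wrist","scene","side"]:
  np.savez(n+"5.npz",**cal(n)); cv2.imwrite(f"pics/{n}5.png",robot.grab_frame(n))
```

```text
False
13.525 [0.48601278 0.29533105 0.09765014] [-2.26487893 -1.20010573  5.6342777 ] 0.017215198797116166
14.4583 [0.48500092 0.29505563 0.1983331 ] [ 0.59518393  0.55578247 -2.33350783] 0.017113344478697504
[0.62885779 0.04287004]
15.675 [0.62847352 0.0442291  0.19991447] [ 0.50778662  0.32915894 -3.50360284] [ 1.79983005e+02 -2.02021916e-02  1.75062467e+02]
```

View pics/wrist5.png

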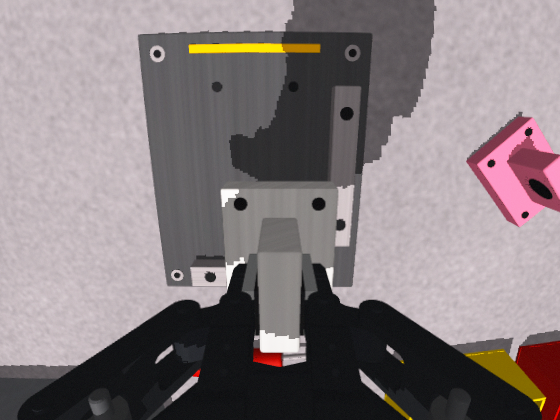

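View pics/side5.png

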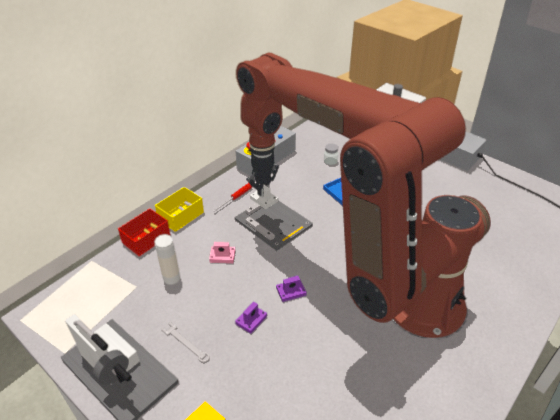

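Run:
```python
from h import *
a=cv2.imread("pics/wrist5.png")
cv2.imwrite("pics/z5.png",cv2.resize(a[170:300,205:365],None,fx=5,fy=4.6,interpolation=cv2.INTER_CUBIC))
```

```text
(no output)
```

View pics/z5.png

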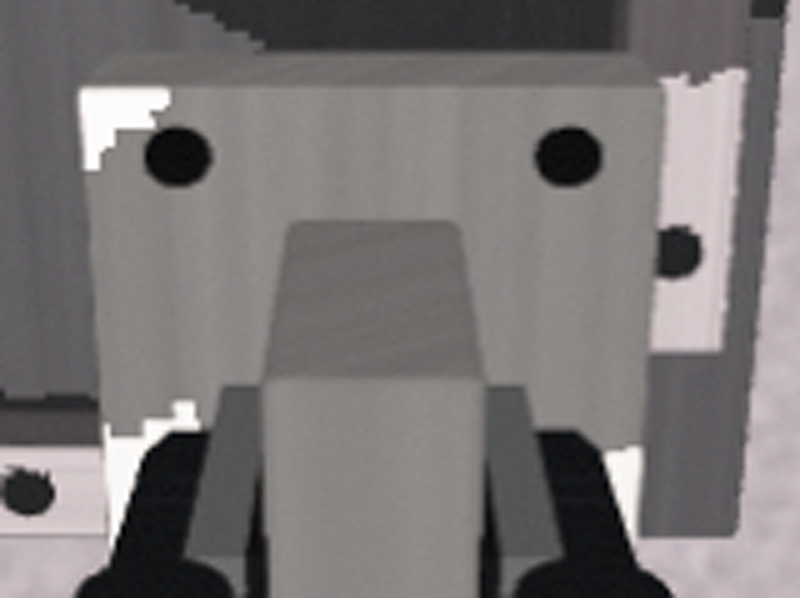

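Run:
```python
from h import *
W=dict(np.load("wrist5.npz"))
g=lambda p,z:onz(W,p[0]/5+205-.4,p[1]/4.6+170-.4,z)[:2]
A,B=g((78,88),.121),g((663,85),.121)
d=B-A; print(A,B,np.linalg.norm(d),np.degrees(np.arctan2(d[1],d[0])))
n=np.array([d[1],-d[0]])/np.linalg.norm(d); ctr=(A+B)/2+.04*n; print("bracket ctr",ctr, "minus tcp",ctr-[.62847,.04423])
```

```text
[0.58615097 0.01938229] [0.5908819  0.07783475] 0.058643599578545105 85.37277391862025
bracket ctr [0.62838606 0.04538162] minus tcp [-8.39408892e-05  1.15162084e-03]
```

The bracket is held centred (about 1 mm offset) and square. I'm lowering it onto the plate about 12 mm short of both fences.

Run:
```python
from h import *
p=[.6288,.0429]
print(robot.line_to([*p,.125],vel=.1))
robot.pause(.1)
print(robot.line_to([*p,.104],vel=.015,guard=5))
s=robot.observe(); print(s["time"],s["tool_pos"],s["ft_force"],s["torque"],s["gripper_width"])
robot.pause(.3)
s=robot.observe(); print(s["time"],s["tool_pos"],s["ft_force"],s["torque"],s["tcp_rot"])
```

```text
False
True
17.6833 [0.62869724 0.04292253 0.11267906] [-0.97201213 -0.44841438  4.34519292] [ 0.00030257  0.03478719 -0.04010803] 0.017308177920152303
17.9833 [0.62868301 0.04290845 0.11265258] [-0.58193988 -0.38387257  5.51194617] [-0.00799936  0.08466176  0.05514283] [-1.79996784e+02 -1.81452070e-02  1.75002988e+02]
```

```bash
cat >> h.py <<'E'
th=np.radians(-5); R=np.array([[np.cos(th),-np.sin(th)],[np.sin(th),np.cos(th)]]); C=np.array([.6864,.0810])
def st():
    s=robot.observe(); 
    print(round(s["time"],2),"fix-rel mm",np.round(1000*R.T@(s["tool_pos"][:2]-C),2),"z",round(s["tool_pos"][2],4),"F fix",np.round(R.T@s["ft_force"][:2],1),round(s["ft_force"][2],1),"T",np.round(s["torque"],2),"yaw",np.round(s["tcp_rot"],2),"w",round(s["gripper_width"],4)); return s
def go(x,y,z,**k): return robot.line_to([*(C+R@np.array([x,y])),z],**k)
E
python3 - <<'E'
from h import *
s=st(); l=R.T@(s["tool_pos"][:2]-C)
print(go(-.054,-.036,.1122,vel=.02,guard=15)); st()
print(go(-.054,-.022,.1122,vel=.012,guard=15)); st()
robot.pause(.2); st()
E
```

```text
17.98 fix-rel mm [-54.18 -42.98] z 0.1127 F fix [-0.5 -0.4] 5.5 T [-0.01  0.08  0.06] yaw [-1.80e+02 -2.00e-02  1.75e+02] w 0.017
False
18.48 fix-rel mm [-53.6  -35.91] z 0.1127 F fix [-0.9 -1.4] 5.8 T [-0.5  -0.07 -0.13] yaw [ 1.7999e+02 -1.0000e-01  1.7501e+02] w 0.0173
True
19.18 fix-rel mm [-53.55 -30.6 ] z 0.1128 F fix [-0.6 -2.2] 3.2 T [-0.24 -0.11  0.01] yaw [-1.7971e+02 -1.1000e-01  1.7493e+02] w 0.0173
19.38 fix-rel mm [-53.53 -30.65] z 0.1128 F fix [0.3 0.3] 2.8 T [ 0.08 -0.12  0.04] yaw [-1.7973e+02 -1.1000e-01  1.7492e+02] w 0.0174
```

A contact spike stopped the push at y -30.6 (expected about -30 to -31), and the force has since relaxed. I'm loading it further.

Run:
```python
from h import *
for y in [-.0300,-.0292,-.0284]:
    print(go(-.0535,y,.1122,vel=.008,guard=30)); robot.pause(.1); st()
```

```text
False
19.77 fix-rel mm [-53.51 -30.48] z 0.1128 F fix [-4.1 -4. ] 8.9 T [-0.65  0.55  0.11] yaw [-1.7964e+02 -1.2000e-01  1.7489e+02] w 0.0176
False
20.12 fix-rel mm [-53.49 -30.32] z 0.1128 F fix [-3.6 -8.1] 9.6 T [-1.27  0.76  0.19] yaw [-1.7956e+02 -1.3000e-01  1.7486e+02] w 0.0173
False
20.47 fix-rel mm [-53.5  -30.12] z 0.1129 F fix [ -4.1 -11. ] 9.6 T [-2.07  0.92  0.2 ] yaw [-1.7948e+02 -1.3000e-01  1.7484e+02] w 0.0175
```

Contact with the long fence is confirmed: 1.6 mm commanded gave only 0.5 mm of motion, with the force climbing. The tool is rolling about 0.5° under the push, so I'll counter that while sliding along the fence towards the end fence.

Run:
```python
from h import *
print(go(-.0535,-.0284,.1120,vel=.01,guard=30,rotation=[179.5,0,175])); robot.pause(.1); st()
print(go(-.0430,-.0284,.1120,vel=.02,guard=30)); robot.pause(.1); st()
print(go(-.0380,-.0284,.1120,vel=.01,guard=20)); robot.pause(.1); st()
```

```text
False
20.82 fix-rel mm [-53.58 -31.04] z 0.1127 F fix [ -5.4 -15.7] 10.5 T [-3.25  1.27  0.16] yaw [ 1.7983e+02 -4.0000e-02  1.7489e+02] w 0.0175
True
21.23 fix-rel mm [-52.95 -31.14] z 0.1129 F fix [-2.  -1.1] 5.1 T [-0.31  0.29  0.05] yaw [179.9   -0.44 174.9 ] w 0.0174
True
21.88 fix-rel mm [-52.5  -31.03] z 0.113 F fix [-2.2  0.2] 5.4 T [-0.12  0.13  0.04] yaw [179.98  -0.7  174.9 ] w 0.0172
```

The slide bound up: friction on fence and plate is high, and the tool pitched -0.7°. I'll lift a few mm, square up and set down nearer the corner with small gaps. Then I'll touch each fence lightly before loading both together.

Run:
```python
from h import *
go(-.0525,-.0335,.1135,vel=.03,rotation=[180,0,175])
go(-.0525,-.0335,.118,vel=.03); robot.pause(.1); st()
go(-.0425,-.0330,.118,vel=.03); robot.pause(.1); st()
print(go(-.0425,-.0330,.106,vel=.01,guard=4)); robot.pause(.2); st()
np.savez("wrist6.npz",**cal("wrist")); cv2.imwrite("pics/wrist6.png",robot.grab_frame("wrist"))
```

```text
22.53 fix-rel mm [-52.55 -33.48] z 0.1179 F fix [ 0.3 -0.8] -2.8 T [-0.02 -0.02 -0.04] yaw [ 1.80e+02 -1.00e-02  1.75e+02] w 0.0172
23.12 fix-rel mm [-42.55 -33.  ] z 0.1179 F fix [-0.3  0.6] -3.5 T [-0.   -0.01 -0.02] yaw [-1.80e+02 -1.00e-02  1.75e+02] w 0.0172
True
23.98 fix-rel mm [-42.54 -33.03] z 0.1127 F fix [-0.7 -1.3] 4.9 T [-0.    0.04  0.04] yaw [-180.   -0.  175.] w 0.0174
```

View pics/wrist6.png

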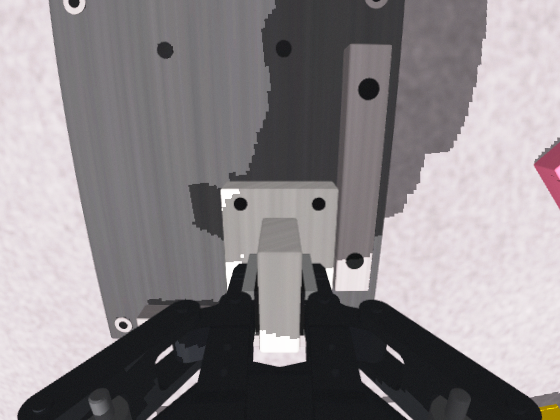

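Run:
```python
from h import *
for x in [-.0425,-.0415,-.0408,-.0402,-.0396,-.0390]:
    r=go(x,-.0330,.1126,vel=.008,guard=30); robot.pause(.1); print(r,x); s=st()
    if abs((R.T@s["ft_force"][:2])[0])>12: break
```

```text
False -0.0425
24.48 fix-rel mm [-42.4  -32.99] z 0.1127 F fix [-0.2 -0.2] 2.4 T [-0.03 -0.08  0.03] yaw [ 1.80e+02 -1.30e-01  1.75e+02] w 0.0176
False -0.0415
24.86 fix-rel mm [-42.07 -33.01] z 0.1128 F fix [-3.5 -0.4] 6.6 T [0.   0.94 0.06] yaw [-179.99   -0.22  175.  ] w 0.017
False -0.0408
25.21 fix-rel mm [-41.59 -32.96] z 0.1128 F fix [-6.9  0.2] 7.2 T [-0.    1.25 -0.01] yaw [-179.99   -0.25  175.01] w 0.0169
False -0.0402
25.56 fix-rel mm [-41.08 -32.95] z 0.1128 F fix [-6.7 -0.2] 7.5 T [ 0.04  1.37 -0.01] yaw [-180.     -0.26  175.01] w 0.0172
False -0.0396
25.91 fix-rel mm [-40.51 -32.89] z 0.1128 F fix [-7.9  0.8] 7.6 T [0.12 1.37 0.03] yaw [-180.     -0.26  175.01] w 0.0172
False -0.039
26.26 fix-rel mm [-39.96 -32.89] z 0.1128 F fix [-8.3 -0.3] 8.0 T [ 0.09  1.43 -0.04] yaw [-180.     -0.27  175.01] w 0.0172
```

It's sliding steadily against about 8 N of friction (target leads by 0.9 mm), so it hasn't reached the end fence yet. Continuing.

Run:
```python
from h import *
for x in [-.0384,-.0378,-.0372,-.0366,-.0360]:
    r=go(x,-.0330,.1127,vel=.008,guard=30); robot.pause(.1); print(r,x); s=st()
    if abs((R.T@s["ft_force"][:2])[0])>14: break
```

```text
False -0.0384
26.61 fix-rel mm [-39.83 -32.89] z 0.1129 F fix [-10.6   0.3] 9.4 T [ 0.09  1.96 -0.07] yaw [-179.99   -0.33  175.01] w 0.0174
False -0.0378
26.96 fix-rel mm [-39.7  -32.85] z 0.1129 F fix [-13.6  -1.1] 12.6 T [0.16 2.68 0.01] yaw [-179.99   -0.4   175.01] w 0.0171
False -0.0372
27.31 fix-rel mm [-39.58 -32.86] z 0.1129 F fix [-16.8  -0.7] 14.6 T [ 0.1   3.3  -0.14] yaw [-179.98   -0.46  175.01] w 0.0173
```

The end fence was met at x ≈ -39.9, where force started rising without motion. I'm unloading x a little, closing y to its contact at about -30.6, then loading both diagonally with a small counter-tilt to keep the foot flat.

Run:
```python
from h import *
print(go(-.0403,-.0330,.1128,vel=.008,rotation=[180,0.1,175])); robot.pause(.1); st()
for y in [-.0320,-.0314,-.0308,-.0302,-.0296,-.0290]:
    r=go(-.0403,y,.1128,vel=.008,guard=30); robot.pause(.1); print(r,y); s=st()
    if abs((R.T@s["ft_force"][:2])[1])>11: break
```

```text
False
27.95 fix-rel mm [-40.5  -32.94] z 0.1127 F fix [-3.9  1.1] 3.0 T [0.2  0.72 0.08] yaw [1.7999e+02 6.0000e-02 1.7500e+02] w 0.0173
False -0.032
28.32 fix-rel mm [-40.42 -32.54] z 0.1127 F fix [-3.8 -3.7] 3.2 T [-0.62  0.89 -0.04] yaw [-1.7993e+02  7.0000e-02  1.7497e+02] w 0.0172
False -0.0314
28.68 fix-rel mm [-40.41 -32.31] z 0.1127 F fix [-3.9 -5.3] 2.7 T [-0.95  0.96 -0.1 ] yaw [-1.7989e+02  7.0000e-02  1.7495e+02] w 0.0174
False -0.0308
29.02 fix-rel mm [-40.38 -31.94] z 0.1128 F fix [-4.  -6.1] 3.3 T [-1.17  1.   -0.14] yaw [-1.7987e+02  7.0000e-02  1.7494e+02] w 0.0171
False -0.0302
29.38 fix-rel mm [-40.4  -31.39] z 0.1128 F fix [-4.7 -7.1] 3.4 T [-1.28  1.04 -0.12] yaw [-1.7986e+02  6.0000e-02  1.7493e+02] w 0.0174
False -0.0296
29.73 fix-rel mm [-40.4  -30.83] z 0.1128 F fix [-4.3 -7.2] 3.6 T [-1.35  1.02 -0.12] yaw [-1.7985e+02  6.0000e-02  1.7493e+02] w 0.0172
False -0.029
30.07 fix-rel mm [-40.39 -30.63] z 0.1128 F fix [-5.2 -8.4] 3.4 T [-1.75  1.17 -0.08] yaw [-1.7980e+02  6.0000e-02  1.7491e+02] w 0.0172
```

Long-fence contact again at y ≈ -30.65. Ramping both together in small steps.

Run:
```python
from h import *
n=6
for i in range(1,n+1):
    k=i/n
    r=go(-.0403+.0053*k,-.0290+.0030*k,.1128,vel=.008,guard=40,rotation=[180-.5*k,.1+.5*k,175]); robot.pause(.1); print(r); st()
```

```text
False
30.45 fix-rel mm [-40.29 -30.62] z 0.1128 F fix [-10.2 -12.4] 6.7 T [-2.42  2.35 -0.06] yaw [-1.7982e+02  3.0000e-02  1.7490e+02] w 0.0173
False
30.82 fix-rel mm [-40.23 -30.63] z 0.1128 F fix [-17.3 -14.4] 11.6 T [-2.97  3.46 -0.04] yaw [-179.83   -0.    174.88] w 0.0171
False
31.2 fix-rel mm [-40.15 -30.58] z 0.1129 F fix [-22.1 -17.5] 16.4 T [-3.46  4.69 -0.01] yaw [-1.7984e+02 -3.0000e-02  1.7486e+02] w 0.0172
False
31.57 fix-rel mm [-40.09 -30.57] z 0.1128 F fix [-27.9 -20.6] 20.1 T [-4.06  5.86  0.03] yaw [-1.7985e+02 -6.0000e-02  1.7485e+02] w 0.0171
False
31.95 fix-rel mm [-40.02 -30.56] z 0.1128 F fix [-33.  -24.1] 24.3 T [-4.62  7.    0.05] yaw [-1.7987e+02 -1.0000e-01  1.7483e+02] w 0.0171
False
32.33 fix-rel mm [-39.95 -30.52] z 0.1129 F fix [-39.4 -26.2] 27.6 T [-5.22  8.17  0.02] yaw [-1.7988e+02 -1.3000e-01  1.7481e+02] w 0.0172
```

Both contacts hold (only 0.4 mm of elastic motion over 5 mm of commanded travel), but the vertical load has grown to 28 N, and plate friction could be taking up push. I'm easing z so the fences carry it.

Run:
```python
from h import *
for i in range(1,11):
    go(-.0350,-.0260,.1128+.0003*i,vel=.008,rotation=[179.5,.6,175]); robot.pause(.1); s=st()
    if s["ft_force"][2]<9: break
```

```text
32.67 fix-rel mm [-39.96 -30.54] z 0.1129 F fix [-37.9 -26.7] 25.9 T [-5.15  7.93 -0.04] yaw [-1.7988e+02 -1.3000e-01  1.7481e+02] w 0.0176
33.02 fix-rel mm [-39.96 -30.55] z 0.1129 F fix [-37.2 -26.8] 23.7 T [-5.2   7.69  0.05] yaw [-1.7988e+02 -1.4000e-01  1.7481e+02] w 0.0176
33.38 fix-rel mm [-39.93 -30.53] z 0.1129 F fix [-34.7 -26.1] 21.8 T [-5.22  7.47  0.02] yaw [-1.7989e+02 -1.4000e-01  1.7481e+02] w 0.0176
33.73 fix-rel mm [-39.95 -30.52] z 0.1129 F fix [-34.9 -26.1] 19.8 T [-5.19  7.23  0.05] yaw [-1.7989e+02 -1.4000e-01  1.7481e+02] w 0.0169
34.08 fix-rel mm [-39.95 -30.55] z 0.1129 F fix [-33.  -26.6] 18.0 T [-5.24  7.02  0.05] yaw [-1.7989e+02 -1.5000e-01  1.7480e+02] w 0.0176
34.42 fix-rel mm [-39.95 -30.53] z 0.1129 F fix [-31.6 -26.2] 15.5 T [-5.16  6.73  0.11] yaw [-1.799e+02 -1.500e-01  1.748e+02] w 0.0173
34.77 fix-rel mm [-39.92 -30.55] z 0.1129 F fix [-30.4 -26. ] 14.5 T [-5.19  6.52  0.01] yaw [-1.799e+02 -1.500e-01  1.748e+02] w 0.017
35.12 fix-rel mm [-39.92 -30.54] z 0.113 F fix [-29.6 -26. ] 11.6 T [-5.2   6.31  0.05] yaw [-1.799e+02 -1.600e-01  1.748e+02] w 0.0175
35.48 fix-rel mm [-39.93 -30.55] z 0.113 F fix [-27.9 -26.2] 9.4 T [-5.22  6.07  0.05] yaw [-1.7991e+02 -1.6000e-01  1.7480e+02] w 0.0173
35.83 fix-rel mm [-39.92 -30.52] z 0.113 F fix [-26.2 -26.4] 6.1 T [-5.26  5.83  0.06] yaw [-1.7991e+02 -1.7000e-01  1.7480e+02] w 0.0173
```

Run:
```python
from h import *
robot.pause(.2)
a=robot.grab_frame("wrist");b=robot.grab_frame("scene");c=robot.grab_frame("side"); st()
cv2.imwrite("pics/w7.png",a)
cv2.imwrite("pics/m7.png",np.hstack([cv2.resize(b[140:310,160:370],(400,324),interpolation=cv2.INTER_CUBIC),cv2.resize(c[160:330,190:400],(400,324),interpolation=cv2.INTER_CUBIC)]))
cv2.imwrite("pics/wz7.png",cv2.resize(a[160:340,120:400],None,fx=2.8,fy=2.8,interpolation=cv2.INTER_CUBIC))
```

```text
36.17 fix-rel mm [-39.89 -30.55] z 0.113 F fix [-26.2 -26. ] 7.2 T [-5.2   5.76  0.06] yaw [-1.7991e+02 -1.6000e-01  1.7480e+02] w 0.0171
```

View pics/wz7.png

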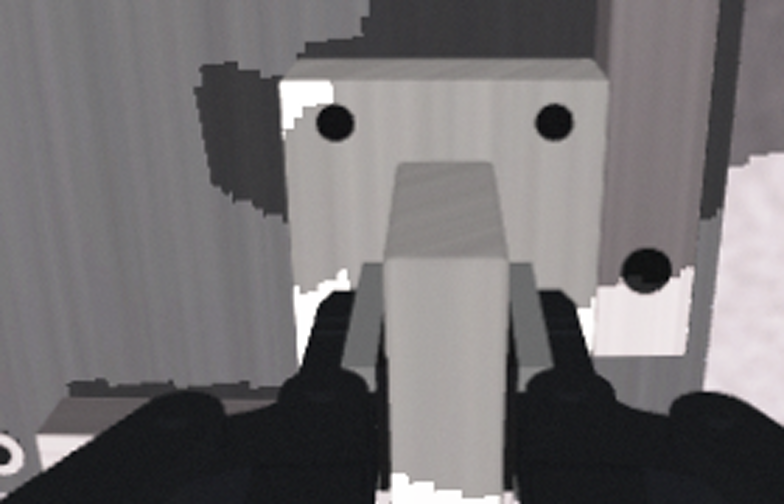

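View pics/m7.png

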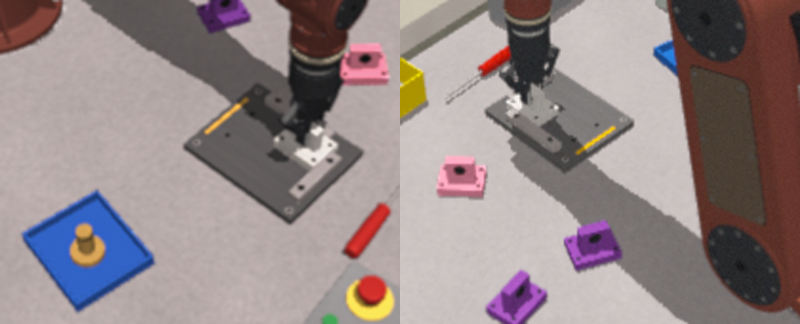

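The zoomed wrist view shows the foot flush along the long fence, with no gap at column 605. The scene view shows it against the end fence at (335,150) and the master upright in the tray at (87,245). Loads are steady at 26 N on both axes. Handing in.

Run:
```python
from h import *
st(); robot.job_done()
```

```text
36.17 fix-rel mm [-39.89 -30.55] z 0.113 F fix [-26.2 -26. ] 7.2 T [-5.2   5.76  0.06] yaw [-1.7991e+02 -1.6000e-01  1.7480e+02] w 0.0171
the job is handed in; nothing more can be done
```

I handed the job in at 36.2 s, with the master in the tray and the bracket pressed into the corner, still gripped.

- **Master:** I lifted it out of the corner and released it standing upright near the centre of the blue tray. The final scene picture shows it there.
- **Bracket:** I set it on the fixture plate and pushed it against both fences. My first slide along the long fence jammed on friction, so I lifted the bracket, set it down again near the corner, closed each gap separately and then loaded both fences together.

**Last checks:**
- **Position:** The gripper stood 39.9 mm and 30.6 mm from the corner, against 40 and 30 mm expected. My calibration is good to about 2 mm.
- **Push:** It was steady at 26 N towards each fence with about 7 N vertical. Friction takes some of that, so I relied mainly on the bracket stopping while the force kept rising.
- **Flatness:** The tool was tilted by less than 0.2°.
- **Fences:** The wrist picture shows no gap at the long fence. The gripper hides the end fence there, so that contact rests on force, position and the coarser scene view.
- **Disagreement:** Before lowering, the camera put the bracket about 1.2 mm off centre in the grip, while the position at contact suggested about 0.5 mm the other way. That is within calibration error.

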